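# Pour the capacitors from the swivelling tipping jug into the parts tray

### The job

Pour all five capacitors from the metal jug into the rectangular parts tray: swivel the jug on its stand, still upright, until its spout faces the tray, then tip it right over by its bar handle. When it is empty, swing it back upright onto its stand. Leave the tray where it is, put nothing in the round dish, and do not disturb the other things on the bench.

Things in the scene. Friction and masses are not known exactly. Their poses are not given: they have to be found in the camera images.
- stand: Foot of the tipping stand, fixed to the bench: dark steel disc 116 mm across. Origin on the vertical swivel axis, at bench height; z up. The jug is a round aluminium vessel on top, 98 mm across the rim, 87 mm high, with its centre on the swivel axis, floor 24 mm and rim 111 mm above the bench; its front is cut down to 80 mm above the bench, where an open chute 58 mm wide, the spout, rises to the lip, about 15 mm beyond the axle.
- turntable (a joint): Swivel of the aluminium turntable (108 mm across, top 23 mm above the bench) with the jug on it, about the stand's vertical axis; rad, grows anticlockwise seen from above; at 0 the spout points along the stand's +x. Range -2.6 to 2.6; moderate friction, stays where it is left (about 2 N at the bar).
- jug (a joint): Tip of the jug about its horizontal hinge; 0 = upright, resting; grows as the bar handle swings up, over and down on the spout's side; stop at 2.1 rad. Stiff hinge, stays where it is left (6 to 15 N at the bar).
- pivot (a point): Middle of the jug's hinge axle, 80 mm out from the swivel axis on the spout's side and 115 mm above the bench. Its frame turns with the turntable and does not tip: x = the horizontal direction in which the spout faces, y along the axle, z up.
- bar (a point): Middle of the bar handle: a black round bar 12 mm in diameter, horizontal and parallel to the axle, 106 mm clear between two 8 mm steel side arms that run to the ends of the axle. With the jug upright it is 150 mm behind the axle (70 mm behind the swivel axis, opposite the spout) and 70 mm above it (185 mm above the bench); tipping carries it round the axle on a radius of 166 mm. The space around it is clear to 60 mm below. The frame turns and tips with the jug.
- tray: Rectangular open grey plastic tray, 160 (its x) by 150 (its y) by 40 mm high, walls and floor about 4 mm, loose, 0.6 kg. Origin: centre of its underside. Its centre is 145 to 160 mm from the swivel axis, on one side of the stand; a jug whose spout points at the centre pours into it.
- dish: Round open grey plastic dish, 136 mm across, 40 mm high, on the other side of the stand; stays empty. Origin: centre of its underside.
- cap1: Can capacitor, one of five alike in the jug: black cylinder 22 mm in diameter, 30 mm long, with an aluminium top, 18 g, smooth (friction about 0.35: all slide out at the full tip). Origin: its centre; z along its axis.
- cap2: Can capacitor, one of five alike in the jug: black cylinder 22 mm in diameter, 30 mm long, with an aluminium top, 18 g, smooth (friction about 0.35: all slide out at the full tip). Origin: its centre; z along its axis.
- cap3: Can capacitor, one of five alike in the jug: black cylinder 22 mm in diameter, 30 mm long, with an aluminium top, 18 g, smooth (friction about 0.35: all slide out at the full tip). Origin: its centre; z along its axis.
- cap4: Can capacitor, one of five alike in the jug: black cylinder 22 mm in diameter, 30 mm long, with an aluminium top, 18 g, smooth (friction about 0.35: all slide out at the full tip). Origin: its centre; z along its axis.
- cap5: Can capacitor, one of five alike in the jug: black cylinder 22 mm in diameter, 30 mm long, with an aluminium top, 18 g, smooth (friction about 0.35: all slide out at the full tip). Origin: its centre; z along its axis.
- tinner: Flat brass tin, 52 mm across, 22 mm high, bystander near the stand. Origin: centre of its underside.
- driver: Screwdriver, 170 mm long, lying on the bench beyond the stand, bystander.
- spool: Solder spool standing on its flange, 64 mm across, 42 mm high, bystander at the far side. Origin: centre of its underside.
- flux: Amber bottle, 44 mm across, 100 mm high, bystander at the far side. Origin: centre of its underside.

How it is judged:
By the outcome, as a careful person would: the job done as asked, in the order asked, and still so for the second after the job is handed in, with the robot touching nothing.
It also fails if it takes over 59 s, if anything falls off the work surface, if the arm or the gripper's body presses on something with over 40 N, if the wrist force passes 120 N, or if a joint passes its speed limit or range.

### The arm

A 6-joint arm with a two-finger parallel gripper is mounted at the origin on the work surface. World frame = base frame: x ahead of the robot, y to its left, z up, the work surface at z = 0. Lengths are in m, angles in rad, forces in N, time in s.
With the tool pointing down it reaches from about 0.25 to 0.85 m from the base axis. Payload 12.5 kg.
Tool frame: the origin (TCP) lies on the centre line of the jaws, within the pads' length; the fingertips stand ahead of it and the grasp point (between the pads) lies 3 mm ahead of it (tip_extent is the z of the fingertips in the tool frame, in m); z points along the fingers, y is the line along which they close (so a half turn about z gives the same grasp; the last joint's range is limited). The gripper opens to 93 mm and grips with 3 to 60 N. Pads are 15 mm wide; open, the fingers measure 128 mm over their backs; the gripper's body (75 mm by 188 mm) begins 65 mm behind the grasp point.
Start: joints at [1.151, 0.351, 1.652, -0, 1.139, -0.085], TCP at [0.181, 0.519, 0.241] pointing down, gripper open.
Joint ranges: [-2.75, 2.75], [-0.79, 2.1], [0.01, 2.65], [-1.57, 4.71], [0.07, 3.14], [-2.87, 2.87]. Speed limits (rad/s): [2.22, 2.22, 2.79, 3.14, 3.14, 3.14].

### API

Orientations are given as a rotation vector (axis times angle).
In Python, from workcell import * gives the robot as it stands.
- The arm moves only by the tool drive_tool, never from a script. Its argument "rows" is a list of rows, each a list of 5 numbers: the opening in per cent of the stroke, from 0 (shut) to 100 (fully open), then the shift along the tool's x, y, z scaled (see below), then the turn about the tool's z scaled (see below). In form: [[jaw, dx, dy, dz, roll], ...]. A call has 1 to 10 rows; each row is the pose to reach, as a shift and turn from the pose commanded when the call began, along the tool's axes at that moment; what a row does not reach only later rows make up. The controller multiplies each number of a shift by 0.6 m and each number of a turn by 30 degrees. A row lasts 1/8 s, in which the tool goes at most 62.5 mm and 10.7 degrees, less where a joint would pass 70% of its speed; a pose out of reach is approached as far as the arm can. A call with a number of a shift or a turn outside -1 to 1 is refused whole. A call with a gripper value outside its range is refused whole. The fingers move at their own pace and stop on an object; "newtons" is the grip in N (left out, the last holds). Time passes only in rows, so rows that repeat a pose let the fingers close. It gives the time, the measured TCP pose, the force, the opening and the grip force at its end, in the units of the state.
- observe(): the state, without advancing time (a new reading comes with each control period).
- grab_frame(name): name is "scene" or "top" or "wrist"; returns a dict with "image" (384x512x3 uint8, red, green, blue), "camera_matrix" (3x3 intrinsics, pixels), "view" (4x4, takes a point from world to camera coordinates). Camera axes: x right, y up, looking along -z (the intrinsics and any distortion apply to the point x, -y, -z); pixel columns grow to the right and rows downward; lengths in m; the calibration is good to about 2 mm. A picture is of the moment at which its call begins. There is no depth.
- finish_job(): hands the job in; it is judged then, once.
Trained networks look in the newest picture that a camera, given by its name, has taken for a name from the list of things; names that differ only in an ending like _2 or _b are one class to them, and where a whole thing is asked for, a point or a joint stands for the part that bears it (a point fixed in the world has none). Each returns a list of dicts, best first, with "score" (0 to 1); they miss things now and then, are a little off and sometimes report something else, mostly with a low value. They report only what shows in the picture. A call takes as long as a camera call.
- search_frame(camera, target): "location" ([x, y, z] in m, in world coordinates, good to about 4 mm: the middle of the surface that is visible of it).
- place_of(camera, target): "location" ([x, y, z] in m, in world coordinates, good to about 4 mm: a listed point, or the origin of a listed thing).
The state is a dict: "time_s": time; "qpos": joint angles; "joint_velocities": joint speeds; "joint_torque": joint torques, N m; "ee_pos": TCP position; "orientation": TCP orientation; "force": force on the tool from outside, world axes, zero at the start; "wrist_torque": the same for the moment, N m; "finger_gap": finger opening in m; "grasp_force": force on a finger pad.
Only numpy, scipy, OpenCV 4.12 (cv2) and the standard library are available. Lean on these libraries where they do the work, as an engineer would, in place of code of your own. Each camera call takes 0.05 s, during which the arm holds its last target. There are 200 camera calls.

## Working session

There is one attempt and no reset: what is moved stays moved. The work goes in short steps, Python scripts to look and compute and a tool call to move; the robot and the scene stay as the last step left them, time stands still between calls to the robot, and variables do not carry over. Pictures are saved under pics/ and viewed, at most 10 in all, crops included, and the job is handed in when it is done.

Besides the shell and the picture viewer there is one more tool, called after "Emit:" by a JSON object that holds its "name" and its "arguments". drive_tool: Moves the arm, as the interface text tells. Its arguments: {"type":"object","properties":{"rows":{"type":"array","items":{"type":"array","items":{"type":"number"}}},"newtons":{"type":"number"}},"required":["rows"]}

```bash
mkdir -p pics; python3 - <<'E'
from workcell import *
import cv2,numpy as np
ims=[]
for n in ("scene","top"):
    f=grab_frame(n); ims.append(f["image"])
    for t in ("stand","pivot","bar","tray","dish","tinner","driver","spool","flux"):
        r=place_of(n,t)[:2]
        print(n,t,[(np.round(d["location"],3).tolist(),round(d["score"],2)) for d in r])
for n,i in zip("ab",ims): cv2.imwrite(f"pics/{n}.png",i[:,:,::-1])
s=observe();print(s["ee_pos"],s["orientation"],s["time_s"])
E
```

```text
scene stand []
scene pivot [([0.567, -0.073, 0.113], 0.57)]
scene bar [([0.454, 0.032, 0.182], 0.81), ([0.771, 0.159, -0.002], 0.5)]
scene tray [([0.481, -0.168, 0.001], 0.81), ([0.776, -0.164, 0.002], 0.32)]
scene dish [([0.534, 0.126, 0.001], 0.56)]
scene tinner [([0.651, -0.053, 0.003], 0.67)]
scene driver [([0.782, -0.002, -0.001], 0.67)]
scene spool [([0.768, 0.155, -0.006], 0.68)]
scene flux [([0.774, -0.165, 0.003], 0.83)]
top stand [([0.507, -0.021, 0.002], 0.92)]
top pivot [([0.564, -0.072, 0.113], 0.94), ([0.456, 0.029, 0.184], 0.25)]
top bar [([0.454, 0.028, 0.184], 0.76), ([0.507, -0.022, 0.004], 0.38)]
top tray [([0.484, -0.167, -0.0], 0.84)]
top dish [([0.532, 0.133, 0.001], 0.62), ([0.527, -0.028, 0.043], 0.43)]
top tinner [([0.645, -0.059, 0.002], 0.61), ([0.768, 0.153, -0.0], 0.51)]
top driver []
top spool [([0.765, 0.154, 0.002], 0.91)]
top flux [([0.768, -0.168, 0.002], 0.87)]
[0.18069097 0.51944188 0.24061902] [ 5.23431923e-01  3.09765222e+00 -7.18195848e-05] 1.0
```

View pics/a.png

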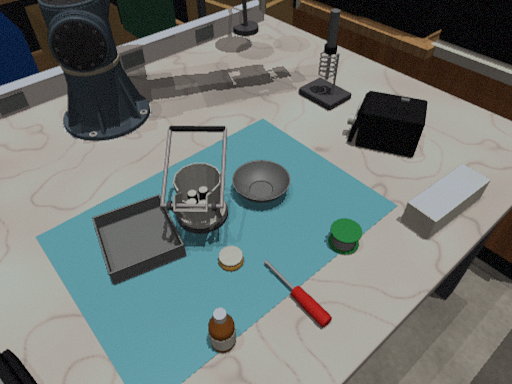

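View pics/b.png

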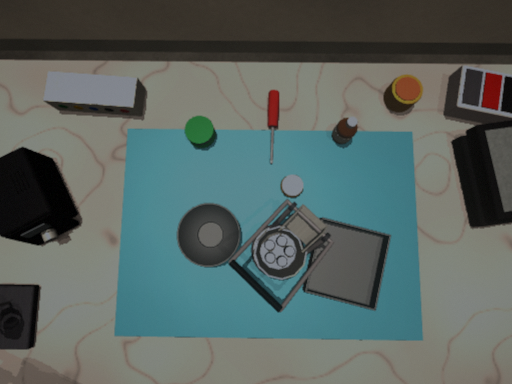

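The scene shows the jug with its bar (scene px 197,130) on the robot's side. The tray is at the spout's right (138,238) and the dish at the left (261,183). In the top view the jug is at (278,252) with the spout at about azimuth -43°, the tray at (347,262) and the dish at (209,235). Heights and radii agree with the given sizes: axle about 79 mm and bar about 73 mm from the swivel axis, tray 148 mm out. The tray azimuth is about -99°.

```bash
cat > h.py <<'E'
from workcell import *
import numpy as np
from scipy.spatial.transform import Rotation as Ro
def rows(wps,jaw):
    """wps: list of (x,y,z,yaw_deg of tool y); prints rows in tool units from the present pose"""
    s=observe();R=Ro.from_rotvec(s["orientation"]).as_matrix();p=np.array(s["ee_pos"])
    yaw=np.degrees(np.arctan2(R[1,1],R[0,1]))
    for x,y,z,a in wps:
        d=R.T@(np.array([x,y,z])-p)/.6
        t=-((a-yaw+180)%360-180)/30
        print([jaw]+np.round(d,3).tolist()+[round(t,3)])
    print("pose",p.round(4),"yaw",yaw.round(1),"q",np.round(s["qpos"],2),"F",np.round(s["force"],1),"gap",s["finger_gap"],"t",s["time_s"])
E
python3 - <<'E'
from h import *
rows([(.181,.519,.29,100.8),(.454,.03,.28,100.8),(.454,.03,.28,137)],100)
try: print(tip_extent)
except Exception as e: print(e)
E
```

```text
[100, -0.001, -0.001, -0.082, np.float64(-0.999)]
[100, -0.698, -0.621, -0.066, np.float64(-0.999)]
[100, -0.698, -0.621, -0.066, np.float64(-2.206)]
pose [0.1807 0.5194 0.2406] yaw 70.8 q [ 1.15  0.35  1.65 -0.    1.14 -0.08] F [ 0.8 -0.4 -0. ] gap 0.09313512485406801 t 1.0
0.022
```

Emit:
{"name": "drive_tool", "arguments": {"rows": [[100,0,0,-0.08,0],[100,-0.2,-0.18,-0.07,-0.33],[100,-0.4,-0.36,-0.07,-0.66],[100,-0.6,-0.53,-0.07,-1],[100,-0.7,-0.62,-0.07,-1],[100,-0.7,-0.62,-0.07,-1],[100,-0.7,-0.62,-0.07,-1],[100,-0.7,-0.62,-0.07,-1],[100,-0.7,-0.62,-0.07,-1],[100,-0.7,-0.62,-0.07,-1]]}}

```text
time_s: 2.25
ee_pos: [0.452, 0.0349, 0.283]
orientation: [-0.296, 3.127, 0.0]
force: [0.9, 0.8, -0.8]
finger_gap: 0.0933
grasp_force: 0.0
```

Emit:
{"name": "drive_tool", "arguments": {"rows": [[100,-0.0,0,0,-0.33],[100,0,0,0,-0.66],[100,0,0,0,-1],[100,0,0,0,-1]]}}

```text
time_s: 2.75
ee_pos: [0.4513, 0.0369, 0.2827]
orientation: [-1.094, 2.945, -0.0]
force: [0.4, 0.1, -1.3]
finger_gap: 0.0931
grasp_force: 0.0
```

```bash
python3 - <<'E'
from h import *
import cv2
for n in ("wrist","top"):
    f=grab_frame(n)
    if n=="wrist":cv2.imwrite("pics/w1.png",f["image"][:,:,::-1])
    for t in ("bar","pivot"):print(n,t,[(np.round(d["location"],3).tolist(),round(d["score"],2)) for d in place_of(n,t)[:2]])
rows([(.454,.03,.188,137)],100)
E
```

```text
wrist bar [([0.454, 0.026, 0.187], 0.94)]
wrist pivot [([0.567, -0.073, 0.115], 0.66)]
top bar [([0.458, 0.027, 0.187], 0.71)]
top pivot [([0.568, -0.075, 0.118], 0.97)]
[100, 0.004, -0.012, 0.158, np.float64(-0.209)]
pose [0.4513 0.037  0.2827] yaw 130.7 q [-0.02  0.13  1.84  0.    1.18 -2.3 ] F [ 0.2  0.1 -0. ] gap 0.09317622628875938 t 3.05
```

View pics/w1.png

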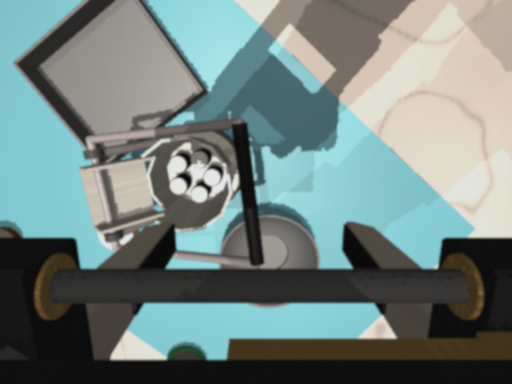

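The wrist picture shows the bar from (240,125) to (257,262) between the fingers, about 6° off square. The bar is at (0.455, 0.028) and the jug axis at azimuth -42.4°.

```bash
python3 - <<'E'
from h import *
rows([(.455,.028,.188,137.6)],100)
E
```

```text
[100, 0.005, -0.015, 0.158, np.float64(-0.229)]
pose [0.4513 0.037  0.2827] yaw 130.7 q [-0.02  0.13  1.84  0.    1.18 -2.3 ] F [ 0.2  0.1 -0. ] gap 0.09317622628875938 t 3.05
```

Emit:
{"name": "drive_tool", "arguments": {"rows": [[100,0.005,-0.015,0.05,-0.23],[100,0.005,-0.015,0.1,-0.23],[100,0.005,-0.015,0.158,-0.23],[100,0.005,-0.015,0.158,-0.23],[0,0.005,-0.015,0.158,-0.23],[0,0.005,-0.015,0.158,-0.23],[0,0.005,-0.015,0.158,-0.23],[0,0.005,-0.015,0.158,-0.23],[0,0.005,-0.015,0.158,-0.23],[0,0.005,-0.015,0.158,-0.23]], "newtons": 40}}

```text
time_s: 4.3
ee_pos: [0.4549, 0.0282, 0.1879]
orientation: [-1.271, 2.873, -0.0]
force: [0.6, -0.5, -0.1]
finger_gap: 0.0379
grasp_force: 0.0
```

```bash
python3 - <<'E'
from h import *
s=observe();p=np.array(s["ee_pos"]);print(s["grasp_force"])
c=np.array([.5073,-.0194]);v=p[:2]-c;print(np.hypot(*v),np.degrees(np.arctan2(v[1],v[0])))
a0=np.degrees(np.arctan2(v[1],v[0]));r=np.hypot(*v)
W=[(*(c+r*np.array([np.cos(np.radians(a0-k*3)),np.sin(np.radians(a0-k*3))])),p[2],137.6-3*k) for k in range(1,11)]
rows(W,0)
E
```

```text
0.0
0.0707582377915387 137.7490242608145
[0, -0.006, -0.0, 0.0, np.float64(0.104)]
[0, -0.012, -0.001, 0.0, np.float64(0.204)]
[0, -0.018, -0.001, 0.0, np.float64(0.304)]
[0, -0.025, -0.003, 0.0, np.float64(0.404)]
[0, -0.031, -0.004, 0.0, np.float64(0.504)]
[0, -0.036, -0.006, 0.0, np.float64(0.604)]
[0, -0.042, -0.008, 0.0, np.float64(0.704)]
[0, -0.048, -0.01, 0.0, np.float64(0.804)]
[0, -0.054, -0.013, 0.0, np.float64(0.904)]
[0, -0.059, -0.016, 0.0, np.float64(1.004)]
pose [0.4549 0.0282 0.1879] yaw 137.7 q [-0.04  0.25  1.94 -0.    0.95 -2.44] F [ 0.6 -0.5 -0.1] gap 0.03787486740259692 t 4.3
```

Fingers are still closing.

Emit:
{"name": "drive_tool", "arguments": {"rows": [[0,0,0,0,0],[0,0,0,0,0],[0,0,0,0,0],[0,0,0,0,0],[0,0,0,0,0]]}}

```text
time_s: 4.92
ee_pos: [0.4543, 0.0286, 0.1878]
orientation: [1.27, -2.872, -0.002]
force: [-2.9, 4.4, 3.2]
finger_gap: 0.0114
grasp_force: 40.0
```

Emit:
{"name": "drive_tool", "arguments": {"rows": [[0,-0.006,0,0,0.1],[0,-0.012,-0.001,0,0.2],[0,-0.018,-0.001,0,0.3],[0,-0.025,-0.003,0,0.4],[0,-0.031,-0.004,0,0.5],[0,-0.036,-0.006,0,0.6],[0,-0.042,-0.008,0,0.7],[0,-0.048,-0.01,0,0.8],[0,-0.054,-0.013,0,0.9],[0,-0.059,-0.016,0,1]]}}

```text
time_s: 6.18
ee_pos: [0.4855, 0.0481, 0.1878]
orientation: [0.481, -3.103, -0.001]
force: [-3.3, 0.8, 2.8]
finger_gap: 0.0109
grasp_force: 40.0
```

```bash
python3 - <<'E'
from h import *
s=observe();p=np.array(s["ee_pos"]);print(s["grasp_force"])
f=grab_frame("top")
for t in ("bar","pivot","tray"):print(t,[(np.round(d["location"],3).tolist(),round(d["score"],2)) for d in place_of("top",t)[:2]])
c=np.array([.5073,-.0194]);v=p[:2]-c;print(np.hypot(*v),np.degrees(np.arctan2(v[1],v[0])))
a0=np.degrees(np.arctan2(v[1],v[0]));r=.0705
W=[(*(c+r*np.array([np.cos(np.radians(a)),np.sin(np.radians(a))])),p[2],a) for a in np.linspace(a0,80.5,10)[1:]]
rows(W,0)
E
```

```text
40.013832449913025
bar []
pivot [([0.529, -0.096, 0.117], 0.57)]
tray [([0.484, -0.168, 0.001], 0.75)]
0.07090900610856307 107.9427090890115
[0, -0.006, -0.001, 0.0, np.float64(0.096)]
[0, -0.012, -0.001, 0.0, np.float64(0.198)]
[0, -0.018, -0.002, 0.0, np.float64(0.299)]
[0, -0.024, -0.003, 0.0, np.float64(0.401)]
[0, -0.03, -0.005, 0.0, np.float64(0.503)]
[0, -0.036, -0.006, 0.0, np.float64(0.604)]
[0, -0.042, -0.009, 0.0, np.float64(0.706)]
[0, -0.048, -0.011, 0.0, np.float64(0.808)]
[0, -0.054, -0.014, 0.0, np.float64(0.909)]
pose [0.4857 0.0481 0.1878] yaw 107.8 q [ 0.    0.31  1.86  0.    0.97 -1.88] F [-1.   2.9  0.4] gap 0.011023964431338648 t 6.375
```

Emit:
{"name": "drive_tool", "arguments": {"rows": [[0,-0.006,-0.001,0,0.1],[0,-0.012,-0.001,0,0.2],[0,-0.018,-0.002,0,0.3],[0,-0.024,-0.003,0,0.4],[0,-0.03,-0.005,0,0.5],[0,-0.036,-0.006,0,0.6],[0,-0.042,-0.009,0,0.7],[0,-0.048,-0.011,0,0.81],[0,-0.054,-0.014,0,0.91],[0,-0.054,-0.014,0,0.91]]}}

```text
time_s: 7.62
ee_pos: [0.5192, 0.0497, 0.1878]
orientation: [-0.261, -3.131, -0.0]
force: [-0.5, 1.2, 0.6]
finger_gap: 0.011
grasp_force: 40.2
```

```bash
cat > tip.py <<'E'
from h import *
import sys
c=np.array([.5073,-.0194])
def tip(angs,az,dz=.003):
    u=np.array([np.cos(np.radians(az)),np.sin(np.radians(az))]);pv=np.r_[c+.08*u,.115]
    r=np.hypot(.15,.07);W=[]
    for t in angs:
        b=np.radians(180)-np.arctan2(.07,.15)-t
        W.append((*(pv[:2]+r*np.cos(b)*u),pv[2]+r*np.sin(b)+dz,az+180))
    rows(W,0)
E
python3 - <<'E'
from tip import *
f=grab_frame("top");import cv2;cv2.imwrite("pics/t2.png",cv2.resize(f["image"][180:340,170:410,::-1],None,fx=3,fy=3))
for t in ("bar","pivot","tray"):print(t,[(np.round(d["location"],3).tolist(),round(d["score"],2)) for d in place_of("top",t)[:2]])
p=np.array(observe()["ee_pos"]);v=c-p[:2];az=np.degrees(np.arctan2(v[1],v[0]));print(az,np.hypot(*v))
tip(np.arange(.0,.75,.07),az)
E
```

```text
bar []
pivot [([0.491, -0.1, 0.118], 0.74)]
tray [([0.486, -0.17, 0.001], 0.87), ([0.768, 0.156, -0.004], 0.66)]
-99.77363465640695 0.07011956539484963
[0, 0.0, -0.0, -0.0, np.float64(0.008)]
[0, 0.0, -0.009, -0.017, np.float64(0.008)]
[0, 0.0, -0.019, -0.034, np.float64(0.008)]
[0, 0.0, -0.03, -0.05, np.float64(0.008)]
[0, 0.0, -0.042, -0.065, np.float64(0.008)]
[0, 0.0, -0.055, -0.079, np.float64(0.008)]
[0, 0.0, -0.07, -0.092, np.float64(0.008)]
[0, 0.0, -0.085, -0.104, np.float64(0.008)]
[0, 0.0, -0.1, -0.115, np.float64(0.008)]
[0, 0.0, -0.117, -0.125, np.float64(0.008)]
[0, 0.001, -0.134, -0.134, np.float64(0.008)]
pose [0.5192 0.0497 0.1878] yaw 80.5 q [ 0.01  0.36  1.78 -0.    1.   -1.4 ] F [-0.3  0.6 -0.6] gap 0.010652409010578385 t 7.825
```

View pics/t2.png

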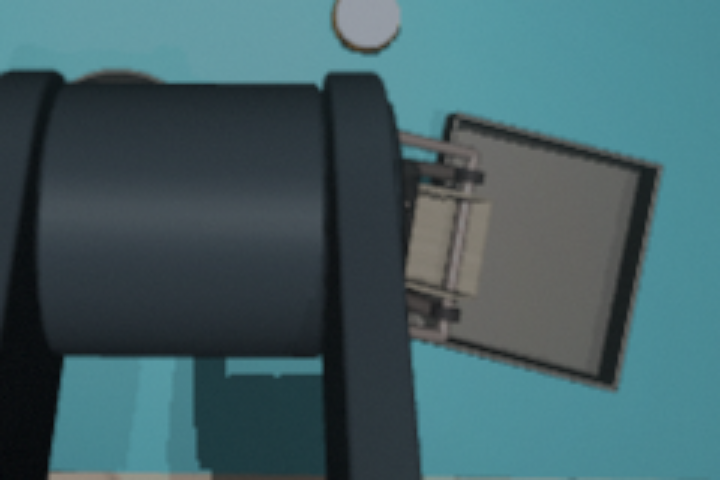

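The spout (crop px 470,240) now faces the middle of the tray (535,250), with the lip inside the near wall. I'll tip the jug next.

Emit:
{"name": "drive_tool", "arguments": {"rows": [[0,0,-0.009,-0.017,0],[0,0,-0.019,-0.034,0],[0,0,-0.03,-0.05,0],[0,0,-0.042,-0.065,0],[0,0,-0.055,-0.079,0],[0,0,-0.07,-0.092,0],[0,0,-0.085,-0.104,0],[0,0,-0.1,-0.115,0],[0,0,-0.117,-0.125,0],[0,0,-0.134,-0.134,0]]}}

```text
time_s: 9.07
ee_pos: [0.5057, -0.0278, 0.2698]
orientation: [0.261, 3.13, 0.006]
force: [-2.9, 13.8, 11.6]
finger_gap: 0.0111
grasp_force: 40.0
```

```bash
python3 - <<'E'
from tip import *
print(observe()["grasp_force"]);tip(np.arange(.70,1.4,.07),-99.6)
E
```

```text
39.98984634876251
[0, -0.0, -0.003, 0.003, np.float64(0.002)]
[0, -0.0, -0.021, -0.005, np.float64(0.002)]
[0, -0.0, -0.039, -0.011, np.float64(0.002)]
[0, -0.0, -0.058, -0.016, np.float64(0.002)]
[0, -0.0, -0.077, -0.02, np.float64(0.002)]
[0, -0.0, -0.096, -0.022, np.float64(0.002)]
[0, -0.0, -0.115, -0.023, np.float64(0.002)]
[0, -0.0, -0.134, -0.023, np.float64(0.002)]
[0, -0.0, -0.154, -0.021, np.float64(0.002)]
[0, -0.0, -0.173, -0.018, np.float64(0.002)]
pose [ 0.5057 -0.0278  0.2698] yaw 80.5 q [-0.15  0.24  1.73  0.    1.17 -1.56] F [-2.9 13.8 11.6] gap 0.011106616658062233 t 9.075
```

Emit:
{"name": "drive_tool", "arguments": {"rows": [[0,0,-0.018,-0.01,0],[0,0,-0.036,-0.016,0],[0,0,-0.055,-0.021,0],[0,0,-0.074,-0.025,0],[0,0,-0.093,-0.028,0],[0,0,-0.112,-0.029,0],[0,0,-0.131,-0.029,0],[0,0,-0.151,-0.027,0],[0,0,-0.17,-0.024,0]]}}

```text
time_s: 10.2
ee_pos: [0.4892, -0.1299, 0.2836]
orientation: [0.261, 3.129, 0.002]
force: [1.0, 4.6, 5.2]
finger_gap: 0.0107
grasp_force: 40.0
```

```bash
python3 - <<'E'
from tip import *
print(observe()["grasp_force"]);tip(np.arange(1.33,2.13,.085),-99.6,.004)
E
```

```text
39.99421834945679
[0, 0.001, -0.0, 0.004, np.float64(0.002)]
[0, 0.001, -0.023, 0.009, np.float64(0.002)]
[0, 0.001, -0.045, 0.017, np.float64(0.002)]
[0, 0.001, -0.067, 0.026, np.float64(0.002)]
[0, 0.001, -0.088, 0.037, np.float64(0.002)]
[0, 0.001, -0.107, 0.05, np.float64(0.002)]
[0, 0.001, -0.126, 0.064, np.float64(0.002)]
[0, 0.001, -0.143, 0.08, np.float64(0.002)]
[0, 0.001, -0.159, 0.097, np.float64(0.002)]
[0, 0.001, -0.173, 0.116, np.float64(0.002)]
pose [ 0.4892 -0.1299  0.2836] yaw 80.5 q [-0.35  0.23  1.71  0.    1.2  -1.76] F [1.  4.6 5.2] gap 0.010739111576329355 t 10.2
```

Emit:
{"name": "drive_tool", "arguments": {"rows": [[0,0,-0.023,0.006,0],[0,0,-0.045,0.014,0],[0,0,-0.067,0.023,0],[0,0,-0.088,0.034,0],[0,0,-0.107,0.047,0],[0,0,-0.126,0.061,0],[0,0,-0.143,0.077,0],[0,0,-0.159,0.094,0],[0,0,-0.172,0.112,0],[0,0,-0.172,0.112,0]]}}

```text
time_s: 11.45
ee_pos: [0.4714, -0.2324, 0.2146]
orientation: [-0.263, -3.13, -0.0]
force: [0.8, 0.7, -1.8]
finger_gap: 0.0108
grasp_force: 40.0
```

```bash
python3 - <<'E'
from tip import *
import cv2
a=grab_frame("top")["image"];b=grab_frame("scene")["image"]
cv2.imwrite("pics/t3.png",np.hstack([cv2.resize(a[180:340,230:410],None,fx=2,fy=2),cv2.resize(b[100:260,60:260],None,fx=2,fy=2)])[:,:,::-1])
tip([2.095],-99.6,.004)
p=np.array(observe()["ee_pos"])-[0,0,.003];u=np.array([np.cos(np.radians(-99.6)),np.sin(np.radians(-99.6))])
x=(p[:2]-c-.08*u)@u;z=p[2]-.115;print(x,z,np.hypot(x,z),"tip",np.pi-np.arctan2(.07,.15)-np.arctan2(z,x))
E
```

```text
[0, 0.0, 0.0, 0.001, np.float64(0.001)]
pose [ 0.4714 -0.2323  0.2147] yaw 80.4 q [-0.55  0.34  1.74 -0.    1.06 -1.95] F [ 0.5 -0.7 -2.6] gap 0.01120601194731405 t 11.55
0.13593237611816816 0.09670371653770866 0.1668209209581839 tip 2.0866224714244743
```

View pics/t3.png

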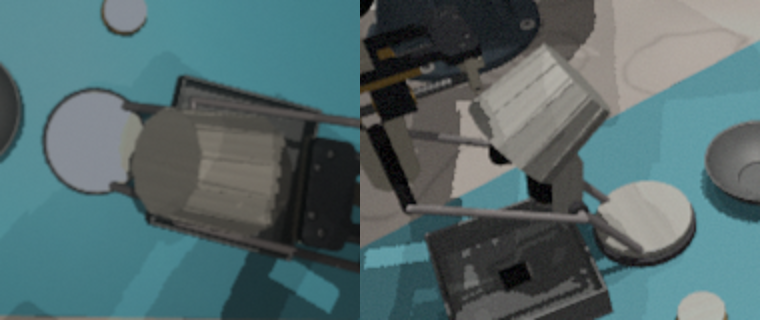

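The jug is tipped to 2.09 rad, and one can shows in the tray (scene crop px 515,275). I'll press gently to the stop and wait for the rest to slide out.

Emit:
{"name": "drive_tool", "arguments": {"rows": [[0,0,-0.002,0.004,0],[0,0,-0.002,0.004,0],[0,0,-0.002,0.004,0],[0,0,-0.002,0.004,0],[0,0,-0.002,0.004,0],[0,0,-0.002,0.004,0],[0,0,-0.002,0.004,0],[0,0,-0.002,0.004,0],[0,0,-0.002,0.004,0],[0,0,-0.002,0.004,0]]}}

```text
time_s: 12.8
ee_pos: [0.4723, -0.2329, 0.2143]
orientation: [0.262, 3.128, -0.0]
force: [1.5, 7.4, 11.9]
finger_gap: 0.0107
grasp_force: 40.0
```

Emit:
{"name": "drive_tool", "arguments": {"rows": [[0,0,0,0,0],[0,0,0,0,0],[0,0,0,0,0],[0,0,0,0,0],[0,0,0,0,0],[0,0,0,0,0],[0,0,0,0,0],[0,0,0,0,0]]}}

```text
time_s: 13.8
ee_pos: [0.4723, -0.2329, 0.2143]
orientation: [0.262, 3.128, -0.0]
force: [1.9, 6.9, 12.2]
finger_gap: 0.0105
grasp_force: 40.0
```

```bash
python3 - <<'E'
from tip import *
import cv2
b=grab_frame("scene")["image"];w=grab_frame("wrist")["image"]
cv2.imwrite("pics/t4.png",np.hstack([cv2.resize(b[140:260,80:240],(500,375)),cv2.resize(w,(300,375))])[:,:,::-1])
print([(np.round(d["location"],3).tolist(),round(d["score"],2)) for d in search_frame("scene","cap1")])
tip(np.arange(2.1,1.35,-.08),-99.6,.004)
E
```

```text
[([0.48, -0.138, 0.026], 0.54), ([0.42, -0.208, 0.022], 0.52), ([0.546, -0.145, 0.023], 0.51), ([0.488, -0.174, 0.023], 0.43), ([0.454, -0.116, 0.019], 0.39), ([0.524, -0.103, 0.203], 0.36)]
[0, 0.002, 0.0, 0.002, np.float64(0.001)]
[0, 0.002, 0.014, -0.016, np.float64(0.001)]
[0, 0.002, 0.028, -0.032, np.float64(0.001)]
[0, 0.002, 0.044, -0.048, np.float64(0.001)]
[0, 0.002, 0.061, -0.062, np.float64(0.001)]
[0, 0.002, 0.079, -0.074, np.float64(0.001)]
[0, 0.002, 0.098, -0.085, np.float64(0.001)]
[0, 0.002, 0.118, -0.095, np.float64(0.001)]
[0, 0.002, 0.139, -0.103, np.float64(0.001)]
[0, 0.002, 0.16, -0.109, np.float64(0.001)]
pose [ 0.4724 -0.2329  0.2143] yaw 80.4 q [-0.55  0.34  1.74  0.    1.06 -1.95] F [ 0.7  7.9 11. ] gap 0.010857315811696043 t 13.95
```

View pics/t4.png

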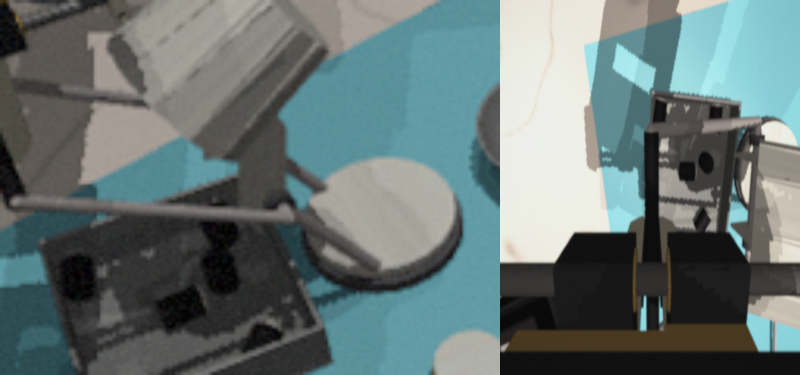

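All five cans lie in the tray (left panel px: 78,275; 180,308; 220,235; 222,272; 262,335), and the detector also finds five there at can height. Now I'll swing the jug back.

Emit:
{"name": "drive_tool", "arguments": {"rows": [[0,0.001,0.014,-0.016,0],[0,0.001,0.028,-0.032,0],[0,0.001,0.044,-0.048,0],[0,0.001,0.061,-0.062,0],[0,0.001,0.079,-0.074,0],[0,0.001,0.098,-0.085,0],[0,0.001,0.118,-0.095,0],[0,0.001,0.139,-0.103,0],[0,0.001,0.16,-0.109,0]]}}

```text
time_s: 15.08
ee_pos: [0.4876, -0.1398, 0.2804]
orientation: [0.262, 3.127, -0.008]
force: [-2.5, -7.1, 11.0]
finger_gap: 0.0114
grasp_force: 40.1
```

```bash
python3 - <<'E'
from tip import *
tip(np.arange(1.38,.65,-.07),-99.6,.004)
E
```

```text
[0, 0.001, 0.003, 0.001, np.float64(0.001)]
[0, 0.001, 0.022, -0.003, np.float64(0.001)]
[0, 0.001, 0.041, -0.006, np.float64(0.001)]
[0, 0.001, 0.06, -0.007, np.float64(0.001)]
[0, 0.001, 0.079, -0.007, np.float64(0.001)]
[0, 0.001, 0.099, -0.006, np.float64(0.001)]
[0, 0.001, 0.118, -0.003, np.float64(0.001)]
[0, 0.001, 0.137, 0.001, np.float64(0.001)]
[0, 0.001, 0.155, 0.006, np.float64(0.001)]
[0, 0.001, 0.174, 0.012, np.float64(0.001)]
[0, 0.001, 0.191, 0.02, np.float64(0.001)]
pose [ 0.4876 -0.1398  0.2804] yaw 80.4 q [-0.37  0.23  1.71 -0.    1.19 -1.77] F [-2.5 -7.1 11. ] gap 0.011438872864354908 t 15.075
```

Emit:
{"name": "drive_tool", "arguments": {"rows": [[0,0,0.019,-0.005,0],[0,0,0.038,-0.008,0],[0,0,0.057,-0.009,0],[0,0,0.076,-0.009,0],[0,0,0.096,-0.008,0],[0,0,0.115,-0.005,0],[0,0,0.134,-0.001,0],[0,0,0.152,0.004,0],[0,0,0.171,0.01,0],[0,0,0.188,0.018,0]]}}

```text
time_s: 16.32
ee_pos: [0.5057, -0.0262, 0.2674]
orientation: [-0.262, -3.13, -0.0]
force: [-0.8, -3.1, 1.0]
finger_gap: 0.0108
grasp_force: 40.0
```

```bash
python3 - <<'E'
from tip import *
tip(np.arange(.68,-.02,-.075),-99.6,.004);tip([0,-.01],-99.6,.004)
E
```

```text
[0, -0.001, -0.001, -0.001, np.float64(0.001)]
[0, -0.001, 0.018, 0.009, np.float64(0.001)]
[0, -0.001, 0.035, 0.02, np.float64(0.001)]
[0, -0.001, 0.052, 0.033, np.float64(0.001)]
[0, -0.001, 0.067, 0.046, np.float64(0.001)]
[0, -0.001, 0.082, 0.061, np.float64(0.001)]
[0, -0.001, 0.095, 0.077, np.float64(0.001)]
[0, -0.001, 0.107, 0.093, np.float64(0.001)]
[0, -0.001, 0.118, 0.111, np.float64(0.001)]
[0, -0.001, 0.128, 0.129, np.float64(0.001)]
pose [ 0.5057 -0.0262  0.2674] yaw 80.4 q [-0.14  0.24  1.73  0.    1.17 -1.55] F [-0.8 -3.1  1. ] gap 0.01079564875794823 t 16.325
[0, -0.001, 0.128, 0.131, np.float64(0.001)]
[0, -0.001, 0.129, 0.133, np.float64(0.001)]
pose [ 0.5057 -0.0262  0.2674] yaw 80.4 q [-0.14  0.24  1.73  0.    1.17 -1.55] F [-0.8 -3.1  1. ] gap 0.01079564875794823 t 16.325
```

Emit:
{"name": "drive_tool", "arguments": {"rows": [[0,0,0.018,0.009,0],[0,0,0.035,0.02,0],[0,0,0.052,0.033,0],[0,0,0.067,0.046,0],[0,0,0.082,0.061,0],[0,0,0.095,0.077,0],[0,0,0.107,0.093,0],[0,0,0.118,0.111,0],[0,0,0.128,0.129,0],[0,0,0.129,0.133,0]]}}

```text
time_s: 17.58
ee_pos: [0.5186, 0.0498, 0.1872]
orientation: [-0.262, -3.13, -0.001]
force: [-1.7, 2.0, 4.6]
finger_gap: 0.0109
grasp_force: 40.0
```

Emit:
{"name": "drive_tool", "arguments": {"rows": [[0,0,0,0.002,0],[0,0,0,0.002,0],[0,0,0,0.002,0]]}}

```text
time_s: 17.95
ee_pos: [0.5189, 0.0497, 0.1871]
orientation: [0.263, 3.13, 0.002]
force: [-0.6, 5.9, 5.3]
finger_gap: 0.0111
grasp_force: 40.0
```

Emit:
{"name": "drive_tool", "arguments": {"rows": [[0,0,0,0.004,0],[0,0,0,0.007,0],[0,0,0,0.007,0],[0,0,0,0.007,0]]}}

```text
time_s: 18.45
ee_pos: [0.5214, 0.0494, 0.1865]
orientation: [0.263, 3.122, 0.002]
force: [-3.4, 2.9, 35.1]
finger_gap: 0.0112
grasp_force: 40.2
```

It is firmly seated, with 35 N reaction. I'll ease off and release.

Emit:
{"name": "drive_tool", "arguments": {"rows": [[0,0,0,-0.007,0],[100,0,0,-0.007,0],[100,0,0,-0.007,0],[100,0,0,-0.007,0],[100,0,0,-0.007,0],[100,0,0,-0.007,0],[100,0,0,-0.007,0],[100,0,0,-0.007,0]]}}

```text
time_s: 19.45
ee_pos: [0.5186, 0.0493, 0.1867]
orientation: [0.262, 3.131, -0.0]
force: [0.1, -0.1, -0.2]
finger_gap: 0.0763
grasp_force: 0.0
```

Emit:
{"name": "drive_tool", "arguments": {"rows": [[100,0,0,0,0],[100,0,0,0,0],[100,0,0,-0.05,0],[100,0,0,-0.1,0],[100,0,0,-0.15,0],[100,0,0,-0.2,0],[100,0,0,-0.2,0]]}}

```text
time_s: 20.32
ee_pos: [0.5193, 0.0493, 0.3085]
orientation: [0.262, 3.127, 0.001]
force: [-0.1, -0.8, -0.6]
finger_gap: 0.0927
grasp_force: 0.0
```

```bash
python3 - <<'E'
from tip import *
rows([(.3,.2,.3,80.4)],100)
E
```

```text
[100, 0.402, 0.187, 0.013, np.float64(0.001)]
pose [0.5193 0.0493 0.3085] yaw 80.4 q [ 0.01  0.23  1.64 -0.    1.27 -1.4 ] F [-0.1 -0.8 -0.6] gap 0.09273908325590224 t 20.325
```

Emit:
{"name": "drive_tool", "arguments": {"rows": [[100,0.1,0.045,0,0],[100,0.2,0.09,0,0],[100,0.3,0.14,0,0],[100,0.4,0.19,0,0],[100,0.4,0.19,0,0],[100,0.4,0.19,0,0]]}}

```text
time_s: 21.08
ee_pos: [0.3001, 0.2019, 0.306]
orientation: [-0.259, -3.13, 0.001]
force: [0.6, -0.1, 0.1]
finger_gap: 0.0931
grasp_force: 0.0
```

```bash
python3 - <<'E'
from tip import *
import cv2
a=grab_frame("top")["image"];b=grab_frame("scene")["image"]
cv2.imwrite("pics/t5.png",np.hstack([cv2.resize(a[110:350,170:410],(400,400)),cv2.resize(b[100:360,80:340],(400,400))])[:,:,::-1])
for n in("top","scene"):
  for t in ("bar","pivot","tray","dish","tinner"):print(n,t,[(np.round(d["location"],3).tolist(),round(d["score"],2)) for d in place_of(n,t)[:1]])
E
```

```text
top bar [([0.515, 0.05, 0.188], 0.85)]
top pivot [([0.493, -0.101, 0.118], 0.92)]
top tray [([0.484, -0.166, 0.001], 0.72)]
top dish [([0.535, 0.136, 0.003], 0.89)]
top tinner []
scene bar [([0.514, 0.052, 0.184], 0.71)]
scene pivot [([0.494, -0.099, 0.117], 0.77)]
scene tray [([0.484, -0.168, -0.002], 0.93)]
scene dish [([0.535, 0.127, 0.003], 0.77)]
scene tinner [([0.651, -0.054, -0.0], 0.61)]
```

View pics/t5.png

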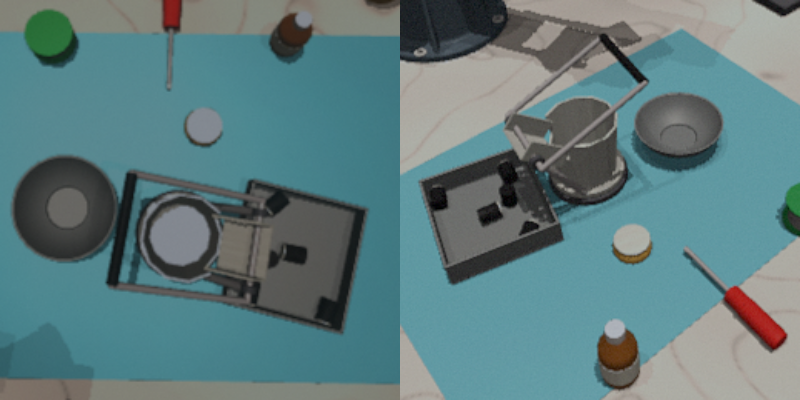

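The jug is empty and upright (left panel px 180,237). All five cans are in the tray (right panel px: 438,197; 508,172; 508,195; 489,213; 529,228), the dish is empty, and nothing else moved.

```bash
python3 -c "
from workcell import *
print(finish_job())"
```

```text
the job is handed in; nothing more can be done
None
```

The job is handed in at about 21 s: all five capacitors are in the tray, and the empty jug is back upright on its stand, with the tray in place, the dish empty and the other things on the bench undisturbed.

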